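Pulse the coffee grinder with its twist lid

TASK

Take the orange lid by its rib and fit it on the coffee grinder: its two lugs go down through the two slots (white pointers at the white marks) until the lid sits flush. Then turn it clockwise against the spring to the green marks, half-way to the lock, and hold it there, never letting it go on to the red marks where it clicks locked. Finish while still gripping the lid in that position, with the mill, mug and steel cup left where they stand.

Things in the scene. Friction and masses are not known exactly. Their poses are not given: they have to be found in the camera images.
- lid_grip (a point): Loose orange lid, 0.16 kg, 84 mm across, 64 mm tall. Origin: on its axis in the middle of the grip rib, 50 mm above the lid's underside, on which it starts upright. z up; x along the rib, through both lugs and both white pointers. Pinch the rib across y: 58 mm long (x), 16 mm thick (y), from 24 mm (flange top) to 64 mm above the underside. Same after a half turn.
- lid_foot (a point): Centre of the same lid's underside; axes as lid_grip. A round spigot, 60 mm diameter, rises from here to the flange (84 mm diameter), whose underside is 18 mm up. Two lugs stick out of the spigot at +x and -x to 39 mm from the axis, 14 mm wide, 2 to 8 mm up.
- mouth (a point): Fixed coffee grinder, 109 mm diameter, 85 mm high, steel with black top. Origin: on its axis in its top face. z up; x through both entry slots. Mouth 63 mm in diameter, slots 19 mm wide at +x and -x, reaching 43 mm from the axis; lip 8 mm thick, room for the lugs below. Lid seated: flange on the lip, lid_grip 32 mm above this origin. Turned clockwise (from above), the lugs go under the lip.
- marks (a point): On the grinder's axis at the level of the coloured marks on its top edge; axes as mouth. Two equal sets, half a turn apart: white at the slots (+x, -x), green 0.80 rad clockwise of white, red (lock) 1.55 rad clockwise of white. The lid's pointers show against them. From 0.95 rad on, the lugs ride over sprung pawls that click and keep the lid at red.
- drive_ring (a joint): Angle (rad) by which the lid's lugs have turned the sprung ring in the grinder clockwise: 0 at rest, 0.75 with the lid's pointers at green, 1.5 at the lock (end stop). The lid turns about 0.06 rad before its lugs meet the ring. The spring pushes back with about 0.12 N m at green and returns lid and ring if the lid is let go.
- mill_1: Wooden pepper mill, 58 mm diameter, 170 mm tall, at the back; origin at the centre of its underside. Bystander.
- mug_1: White mug with dots, 78 x 114 x 93 mm, at the back; origin at the centre of its underside. Bystander.
- steel_cup: Small steel cup, 52 mm diameter, 72 mm tall, at the left; origin at the centre of its underside. Bystander.
Not all that is in view belongs to the job. What is meant by the part that bears lid_grip is not turquoise, and is the smaller of those in its own colour.

How it is judged:
By the outcome, as a careful person would: the job done as asked, in the order asked, and still so for the second after the job is handed in, while the arm keeps its last pose, push and grip.
It also fails if it takes over 42 s, if anything falls off the work surface, if the arm or the gripper's body presses on something with over 40 N, if the wrist force passes 120 N, or if a joint passes its speed limit or range.

ROBOT

A 7-joint arm with a two-finger parallel gripper is mounted at the origin on a cart in front of the work surface, level with it; the furniture and walls round the work are solid. World frame = base frame: x ahead of the robot, y to its left, z up, the work surface at z = 0. Lengths are in mm, angles in degrees, forces in N, time in s.
With the tool pointing down it reaches from about 400 to 900 mm from the base axis. Payload 5.6 kg.
Tool frame: the origin (TCP) lies midway between the tips of the shut fingers; the grasp point (between the pads) lies 19 mm behind it; z points along the fingers, y is the line along which they close (so a half turn about z gives the same grasp; the last joint's range is limited). The gripper opens to 92 mm and grips with 3 to 60 N. Pads are 20 mm wide; open, the fingers measure 128 mm over their backs; the gripper's body (75 mm by 189 mm) begins 69 mm behind the grasp point.
Start: joints at [-78.151, 26.786, -0.665, 91.828, 0.344, 61.387, -3.226], TCP at [160.728, 629.822, 214.592] pointing down, gripper open.
Joint ranges: [-144.91, 144.91], [-17.63, 115.5], [-89.93, 88.59], [15.96, 139.68], [-74.01, 254.01], [8.47, 105.57], [-167.45, 167.45]. Speed limits (degrees/s): [147.25, 147.25, 180, 180, 180, 180, 180].

INTERFACE

Orientations are given as [roll, pitch, yaw] about the fixed x, y, z axes, in that order (R = Rz(yaw) Ry(pitch) Rx(roll)).
In Python, from station import manip, eoat, solve_ik, get_obs, cams, close_job gives the robot as it stands. The module is installed in compiled form; this text tells all that it offers. Calls block until the motion is done:
- manip.move_ptp(position, orientation): joint-space move of the TCP to a pose.
- manip.move_straight(position, ori=None, vel=150, max_force=None): straight line of the TCP; ori=None keeps the orientation; vel is the mean speed in mm/s. With max_force (N) it stops when the force on the tool has changed by that much, and returns True; else False.
- manip.set_joints(angles): joint-space move.
- eoat.gripper_open() and eoat.grab(): open the fingers fully, or close them until they stop; the grip force is fixed at half the most.
- manip.hold(seconds).
- solve_ik(position, orientation): joint angles nearest the present ones, or None.
- get_obs(): the state.
- cams.grab_frame(name): name is "side" or "top"; returns (picture, depth): 420x560x3 uint8, red, green, blue; 420x560 float32, mm along the optical axis (not along the pixel's ray), 0 where there is no reading.
- cams.camera_params(name): a dict with "fov_y" (degrees; the focal length in pixels is half the picture's height over the tangent of half this angle, whatever the lens; pixels are square), "cx", "cy" (the principal point, pixels), "camera_from_world" (4x4, takes a point from world to camera coordinates). Camera axes: x right, y up, looking along -z (the intrinsics and any distortion apply to the point x, -y, -z); pixel columns grow to the right and rows downward; lengths in mm; the calibration is good to about 2 mm. A picture is of the moment at which its call begins. camera_params takes no time and is no camera call.
A pose or a line that the arm cannot do raises manip.IKError and nothing moves.
- close_job(): hands the job in; it is judged then, once.
Trained networks look in the newest picture that a camera, given by its name, has taken for a name from the list of things; names that differ only in an ending like _2 or _b are one class to them, and where a whole thing is asked for, a point or a joint stands for the part that bears it (a point fixed in the world has none). Each returns a list of dicts, best first, with "confidence" (0 to 1); they miss things now and then, are a little off and sometimes report something else, mostly with a low value. They report only what shows in the picture. A call takes as long as a camera call. They do not tell look-alikes from the thing itself.
- cams.outline_of(camera, label): "mask" (420x560 bool, what is visible of it).
- cams.tip_of(camera, label): "centre" ([x, y, z] in mm, in world coordinates, good to about 4 mm: a listed point, or the origin of a listed thing).
The state is a dict: "t": time; "joint_positions": joint angles; "joint_velocities": joint speeds; "tau": joint torques, N m; "tcp_pos": TCP position; "tool_rot": TCP orientation; "contact_force": force on the tool from outside, world axes, zero at the start; "wrist_torque": the same for the moment, N m; "grip_width": opening from 0.0 (shut) to 1.0 (fully open); "gripper_force": force on a finger pad.
Only numpy, scipy, OpenCV 4.12 (cv2) and the standard library are available. Lean on these libraries where they do the work, as an engineer would, in place of code of your own. Each camera call takes 0.05 s, during which the arm holds its last target. There are 200 camera calls.

## Working session

There is one attempt and no reset: what is moved stays moved. The work goes in short steps, each a Python script; the robot and the scene stay as the last script left them, time stands still between calls to the robot, and variables do not carry over. Pictures are saved under pics/ and viewed, at most 10 in all, crops included, and the job is handed in when it is done.

```bash
mkdir -p pics; ls; python3 - <<'E'
from station import *
import cv2, numpy as np
s=get_obs(); print(s)
ims=[]
for n in("top","side"):
    p,d=cams.grab_frame(n); np.savez(f"{n}0.npz",p=p,d=d); cv2.imwrite(f"pics/{n}0.png",cv2.cvtColor(p,cv2.COLOR_RGB2BGR))
    q=cams.camera_params(n); print(n,q)
    for l in("lid_grip","lid_foot","mouth","marks","mill_1","mug_1","steel_cup"):
        try: print(l,[(np.round(r["centre"],1).tolist(),round(r["confidence"],2)) for r in cams.tip_of(n,l)])
        except Exception as e: print(l,e)
print(get_obs()["t"])
E
```

```text
pics
{'t': 0.0, 'joint_positions': array([-78.15069647,  26.83480358,  -0.66542053,  91.87962233,
         0.34436911,  61.38813085,  -3.22603747]), 'joint_velocities': array([-0.02143479,  0.01742735, -0.04529147, -0.04510338,  0.04637813,
        0.0560994 ,  0.06578267]), 'tau': array([-1.53247302e-04, -5.20557296e+01, -1.23871458e-02, -2.43751448e+01,
       -5.66372252e-02,  1.70603406e-02,  1.56662668e-04]), 'tcp_pos': array([160.61334793, 629.24391908, 213.66330369]), 'tool_rot': array([-1.79899683e+02,  7.30413415e-03,  1.65683873e+02]), 'contact_force': array([ 0.31989317, -0.24457802,  0.0437452 ]), 'wrist_torque': array([-0.01588973, -0.05416865,  0.02310836]), 'gripper_force': 0.0, 'grip_width': 1.0002061985529564}
top {'fov_y': 54.303773893003424, 'cx': 280.75035865317204, 'cy': 209.0170920048578, 'camera_from_world': array([[ 1.55275607e-02, -9.99869104e-01, -4.54644846e-03,
         2.37824426e+02],
       [ 9.93068276e-01,  1.48917989e-02,  1.16591735e-01,
        -5.64509738e+02],
       [-1.16508768e-01, -6.32531897e-03,  9.93169521e-01,
        -9.97514436e+02],
  
[... 583 characters left out ...]
([[-9.64514379e-01, -2.63736957e-01, -1.24430713e-02,
         6.20086659e+02],
       [ 1.18326685e-01, -4.73902127e-01,  8.72591296e-01,
        -1.04064655e+01],
       [-2.36031371e-01,  8.40154505e-01,  4.88292535e-01,
        -1.13139667e+03],
       [ 0.00000000e+00,  0.00000000e+00,  0.00000000e+00,
         1.00000000e+00]])}
lid_grip [([485.2, 149.7, 61.4], 0.92), ([480.8, 429.0, 54.5], 0.68), ([472.8, 306.3, 51.2], 0.57)]
lid_foot [([487.3, 147.0, -1.2], 0.84), ([467.4, 307.1, 1.7], 0.69), ([482.4, 429.0, -0.2], 0.69)]
mouth [([481.7, -17.7, 80.7], 0.59)]
marks [([479.5, -15.1, 85.8], 0.61)]
mill_1 []
mug_1 [([470.4, 306.5, 51.7], 0.38)]
steel_cup [([438.3, 526.1, 0.4], 0.74)]
0.8
```

View pics/top0.png

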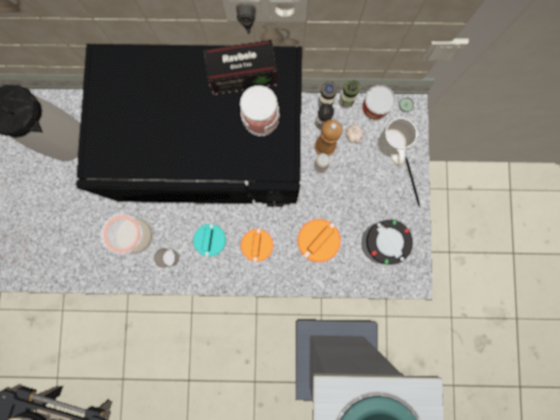

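View pics/side0.png

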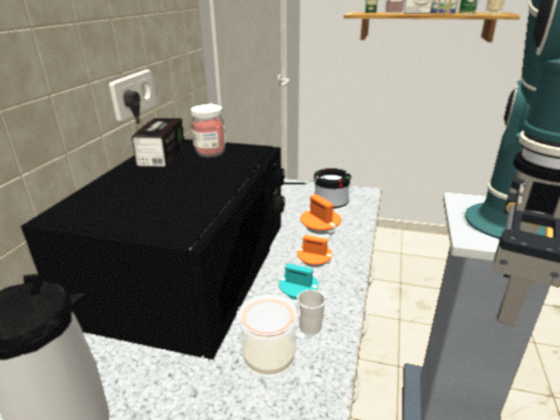

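The top view shows three possible lids: turquoise at (209,240), small orange at (257,245) and large orange at (320,241). By the description it is the smaller orange one at (257,245). The grinder is at (389,242), the steel cup at (165,257), the mill at (328,135) and the mug at (400,137). The side view agrees, with the small orange lid at (315,250). Next I'll check that choice and the marks in one crop, and measure.

```bash
cat > h.py <<'E'
from station import *
import cv2, numpy as np
def world(n,d):
    q=cams.camera_params(n); f=210/np.tan(np.radians(q["fov_y"]/2))
    v,u=np.mgrid[0:420,0:560]
    c=np.stack([(u-q["cx"])/f*d,-(v-q["cy"])/f*d,-d,np.ones_like(d)],-1)
    return (c@np.linalg.inv(q["camera_from_world"]).T)[...,:3]
E
python3 - <<'E'
from h import *
z=np.load("top0.npz"); p,d=z["p"],z["d"]; W=world("top",d)
s=np.load("side0.npz"); ps,ds=s["p"],s["d"]; Ws=world("side",ds)
b=lambda a:cv2.cvtColor(a,cv2.COLOR_RGB2BGR)
a=cv2.resize(b(p[222:268,234:280]),(400,400),interpolation=cv2.INTER_CUBIC)
c=cv2.resize(b(p[214:270,361:417]),(400,400),interpolation=cv2.INTER_CUBIC)
cv2.imwrite("pics/crop1.png",np.hstack([a,c]))
def hsv(p): return cv2.cvtColor(p,cv2.COLOR_RGB2HSV).astype(int)
for n,p,W,box in(("top",p,W,(222,268,234,280)),("side",ps,Ws,(230,268,290,336))):
    H=hsv(p); m=(H[...,0]<22)&(H[...,1]>150)&(H[...,2]>100)
    k=np.zeros_like(m); k[box[0]:box[1],box[2]:box[3]]=1; m&=k
    P=W[m]; print(n,"orange",m.sum(),np.percentile(P[:,2],[2,20,50,80,98]).round(1))
    fl=P[(P[:,2]<34)&(P[:,2]>14)]; (cx,cy),r=cv2.minEnclosingCircle(fl[:,:2].astype(np.float32)); print(" flange c,r",cx,cy,r)
    rt=P[P[:,2]>56]; R=cv2.minAreaRect(rt[:,:2].astype(np.float32)); print(" rib",len(rt),rt.mean(0),R)
# grinder top
P=world("top",d); reg=np.zeros(d.shape,bool); reg[205:280,350:430]=1
t=reg&(P[...,2]>78)&(P[...,2]<95); Q=P[t]; print("grinder",t.sum(),np.median(Q[:,2]),cv2.minEnclosingCircle(Q[:,:2].astype(np.float32)), "inner z",P[242,389])
H=hsv(p) if 0 else hsv(np.load("top0.npz")["p"])
for nm,mm in(("green",(H[...,0]>40)&(H[...,0]<80)&(H[...,1]>100)&(H[...,2]>60)),("red",((H[...,0]<8)|(H[...,0]>172))&(H[...,1]>130)&(H[...,2]>60))):
    n,l,st,ce=cv2.connectedComponentsWithStats((mm&reg).astype(np.uint8))
    for i in range(1,n):
        if st[i,4]>1: print(nm,ce[i],st[i,4],P[l==i].mean(0).round(1))
def top(x,y): print(x,y,P[y,x].round(1))
print("oven edge"); [top(x,y) for x,y in((240,198),(240,185),(280,195),(290,170))]
E
```

```text
top orange 701 [19.1 21.6 23.5 59.8 64.6]
 flange c,r 470.26629638671875 306.3539123535156 38.88283157348633
 rib 155 [469.09870134 305.39511665  81.50858379] ((469.3997802734375, 277.87005615234375), (77.073486328125, 55.926475524902344), 88.87400817871094)
side orange 683 [21.1 24.2 30.5 54.1 65.2]
 flange c,r 470.2624816894531 311.26519775390625 39.309173583984375
 rib 120 [467.77257763 324.90763406  70.35918082] ((389.97601318359375, 701.6800537109375), (49.97658157348633, 821.5653076171875), 11.541752815246582)
grinder 1030 83.53010856880309 ((480.70703125, -13.668286323547363), 55.03392791748047) inner z [480.85910165 -16.47558699  64.85210437]
green [394. 222.] 9 [527.7 -23.9  85. ]
green [386. 261.] 9 [435.3  -3.6  84.7]
red [406.28571429 230.5       ] 14 [508.  -52.9  84.3]
red [373.5 253. ] 22 [453.6  25.6  84.6]
oven edge
240 198 [572.2 338.5 139.3]
240 185 [584.7 328.6 237.9]
280 195 [571.8 247.4 196. ]
290 170 [617.1 227.5 238.2]
```

View pics/crop1.png

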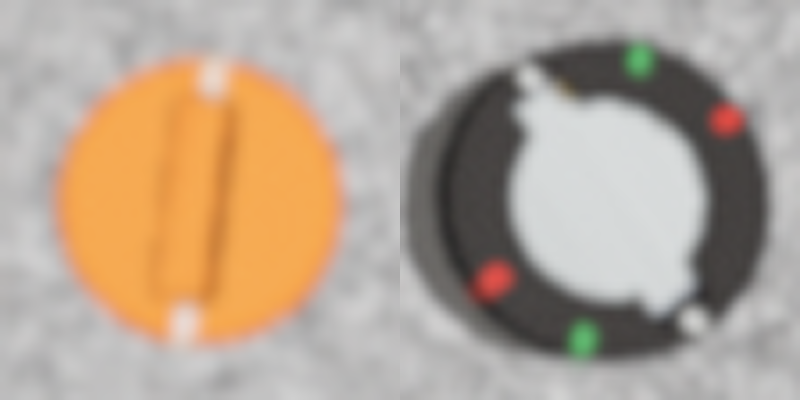

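The crop confirms the small orange lid, with its pointers at about (258.5,231) and (255,259.4). The grinder's white marks are at (379,225) and (402,259). The green and red marks both put white at about 33.5° and the centre at about (481,-13.7). Now I'll refine the lid pose and check reachability.

```bash
cat >> h.py <<'E'
def ray(n,uv,z):
    q=cams.camera_params(n); f=210/np.tan(np.radians(q["fov_y"]/2)); uv=np.atleast_2d(uv).astype(float)
    T=np.linalg.inv(q["camera_from_world"]); o=T[:3,3]
    v=np.c_[(uv[:,0]-q["cx"])/f,-(uv[:,1]-q["cy"])/f,-np.ones(len(uv))]@T[:3,:3].T
    return o+v*((z-o[2])/v[:,2])[:,None]
def blobs(n,p,box,z,what):
    """sub-pixel blobs of a colour in box (r0,r1,c0,c1), put on the plane z"""
    H=cv2.cvtColor(p,cv2.COLOR_RGB2HSV).astype(int); h,s,v=H[...,0],H[...,1],H[...,2]
    m={"green":(h>40)&(h<85)&(s>90),"red":((h<6)|(h>172))&(s>130)&(v>60),"white":(s<45)&(v>150),"orange":(h<22)&(s>150)&(v>100)}[what]
    k=np.zeros_like(m); k[box[0]:box[1],box[2]:box[3]]=1
    N,l,st,ce=cv2.connectedComponentsWithStats((m&k).astype(np.uint8))
    return [(what,int(st[i,4]),ce[i].round(1).tolist(),ray(n,ce[i],z)[0].round(1).tolist()) for i in range(1,N) if st[i,4]>1]
E
python3 - <<'E'
from h import *
p=np.load("top0.npz")["p"]; ps=np.load("side0.npz")["p"]
w=ray("top",[(258.5,231),(255,259.4)],24); print("lid ptr top",w.round(1).tolist(),w.mean(0).round(1),np.degrees(np.arctan2(*(w[0]-w[1])[[1,0]])))
w=ray("top",[(379.2,224.8),(401.9,258.8)],85); print("white marks top",w.round(1).tolist(),w.mean(0).round(1),np.degrees(np.arctan2(*(w[0]-w[1])[[1,0]])))
for n,p,b,zz in(("top",p,(222,268,234,280),24),("side",ps,(230,270,290,340),24)):
    H=cv2.cvtColor(p,cv2.COLOR_RGB2HSV); m=((H[...,0]<22)&(H[...,1]>130)&(H[...,2]>100)).astype(np.uint8); k=np.zeros_like(m);k[b[0]:b[1],b[2]:b[3]]=1
    ct=max(cv2.findContours(m*k,0,1)[0],key=cv2.contourArea); hull=cv2.convexHull(ct)[:,0]
    W=ray(n,hull,21)
    if n=="top": print("lid circle",cv2.fitEllipse(W[:,:2].astype(np.float32)))
for c in("green","red"): 
    for x in blobs("side",ps,(165,210,305,360),85,c): print("side",x)
for yaw in(-8,172,33.5,-146.5,-12.4,167.6):
    pos=(470,306,31) if abs(yaw) in(8,172) else (481,-13.7,98)
    j=solve_ik(pos,(180,0,yaw)); print(yaw,None if j is None else np.round(j,0))
b=lambda a:cv2.cvtColor(a,cv2.COLOR_RGB2BGR)
cv2.imwrite("pics/crop2.png",np.hstack([cv2.resize(b(ps[230:270,295:335]),(400,400),interpolation=2),cv2.resize(b(ps[165:210,310:355]),(400,400),interpolation=2)]))
E
```

```text
lid ptr top [[505.2, 301.8, 24.0], [433.8, 309.0, 24.0]] [469.5 305.4  24. ] -5.776133106105125
white marks top [[520.5, 11.4, 85.0], [441.0, -41.0, 85.0]] [480.8 -14.8  85. ] 33.395977612387874
lid circle ((470.5831604003906, 306.3759460449219), (78.00247192382812, 79.18891143798828), 24.11277198791504)
side ('green', 2, [317.5, 172.0], [527.2, -24.7, 85.0])
side ('green', 11, [347.6, 176.9], [436.2, -9.5, 85.0])
side ('red', 24, [340.2, 183.3], [450.7, 39.8, 85.0])
-8 [ -63.   37.   35.  113.  -32.   40. -106.]
172 [-40.  33.   4. 111.  -4.  36.  49.]
33.5 [-39.  25.  45. 123. -27.  42. -33.]
-146.5 [-18.  21.  19. 121. -11.  39. 131.]
-12.4 [-51.  33.  62. 123. -40.  48. -66.]
167.6 [-25.  22.  27. 122. -15.  40.  90.]
```

View pics/crop2.png

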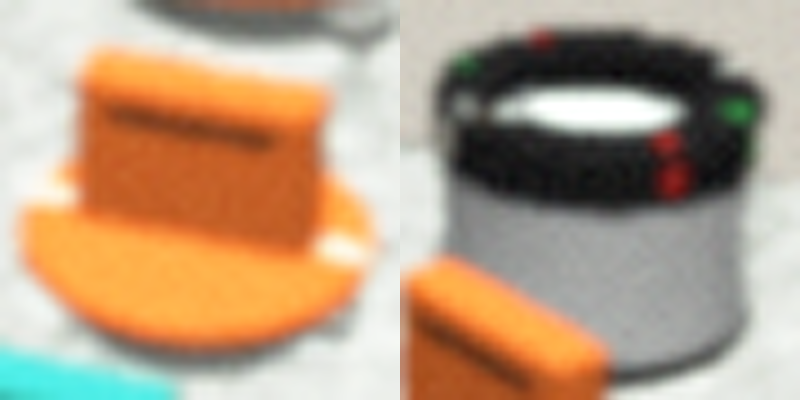

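The side crop shows the lid pointers at about (300,249) and (329,255), and the grinder marks at the same angular order as in the top view. I'll triangulate these against the top estimate, then grasp and lift. Yaw 174 gives the comfortable joint branch.

```bash
python3 - <<'E'
from h import *
f=lambda o,s,c:[o[0]+(c[0]+.5)*s-.5,o[1]+(c[1]+.5)*s-.5]
w=ray("side",[f((295,230),.1,c) for c in((50,193),(343,247))],24); print("lid side",w.round(1).tolist(),w.mean(0),np.degrees(np.arctan2(*(w[0]-w[1])[[1,0]])))
for nm,a,b in(("red",(540,38),(667,140)),("green",(467,62),(738,108)),("white",(465,105),(725,62))):
    w=ray("side",[f((310,165),.1125,(c[0]-400,c[1])) for c in(a,b)],85); print(nm,w.round(1).tolist(),w.mean(0).round(1),np.degrees(np.arctan2(*(w[0]-w[1])[[1,0]])))
yaw=174.2; c=(470.4,306.4)
manip.move_ptp((*c,120),(180,0,yaw))
manip.move_straight((*c,31),vel=120,max_force=15)
s=get_obs(); print(s["t"],s["tcp_pos"],s["tool_rot"],s["contact_force"])
eoat.grab()
s=get_obs(); print(s["t"],s["tcp_pos"],s["tool_rot"],s["contact_force"],s["grip_width"],s["gripper_force"])
p,d=cams.grab_frame("side"); np.savez("side1.npz",p=p,d=d)
cv2.imwrite("pics/g1.png",cv2.resize(cv2.cvtColor(p[200:290,260:380],4),(800,600),interpolation=2))
E
```

```text
lid side [[507.4, 301.0, 24.0], [436.6, 306.5, 24.0]] [472.03229136 303.74296199  24.        ] -4.412497819338659
red [[508.8, -54.3, 85.0], [455.3, 19.9, 85.0]] [482.1 -17.2  85. ] -54.21326448414251
green [[529.0, -27.9, 85.0], [436.5, -10.9, 85.0]] [482.8 -19.4  85. ] -10.454990366801882
white [[523.0, 7.6, 85.0], [445.5, -48.1, 85.0]] [484.2 -20.3  85. ] 35.7167328649338
3.3667 [470.81186369 306.80600393  31.52838645] [1.79958079e+02 4.37358999e-02 1.74207759e+02] [-0.69863979  1.27710328 -0.07897997]
4.5 [470.45607282 306.53295938  31.01032212] [1.79989484e+02 7.86534918e-03 1.74206255e+02] [-0.79401997  0.50354637  0.39070322] 0.17399883861937648 29.999931156635284
```

View pics/g1.png

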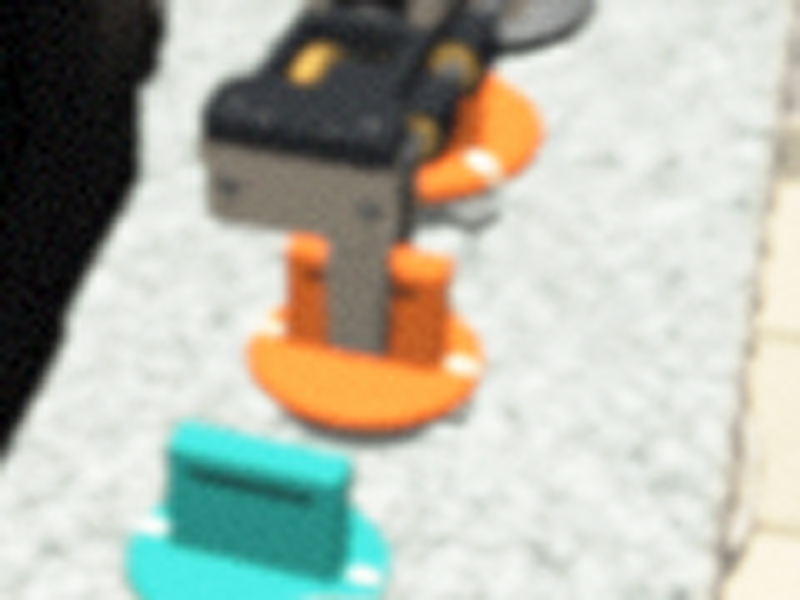

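The fingers are centred on the rib and the 16 mm grip width fits. Lift, carry to above the slots, and look before inserting.

```bash
python3 - <<'E'
from h import *
g=(481.3,-13.7); yaw=-146.55
manip.move_straight((470.4,306.4,175),vel=150)
manip.move_ptp((*g,175),(180,0,yaw))
manip.move_straight((*g,124),vel=100,max_force=15)
manip.hold(.3)
s=get_obs(); print(s["t"],s["tcp_pos"],s["tool_rot"],s["contact_force"],s["wrist_torque"],s["grip_width"],s["joint_positions"].round(0))
p,d=cams.grab_frame("side"); np.savez("side2.npz",p=p,d=d)
t,d=cams.grab_frame("top")
b=lambda a:cv2.resize(cv2.cvtColor(a,4),(400,600),interpolation=2)
cv2.imwrite("pics/h1.png",np.hstack([b(p[120:216,300:364]),b(t[194:290,357:421])]))
E
```

```text
7.8333 [481.66311931 -13.66578766 124.51846598] [-1.79971531e+02  5.65758528e-02 -1.46550888e+02] [ 0.34244569  0.23823681 -1.06993203] [ 0.07743439  0.01663783 -0.0155722 ] 0.17530027226475395 [ -9.  18.   8. 120.  -4.  43. 124.]
```

View pics/h1.png

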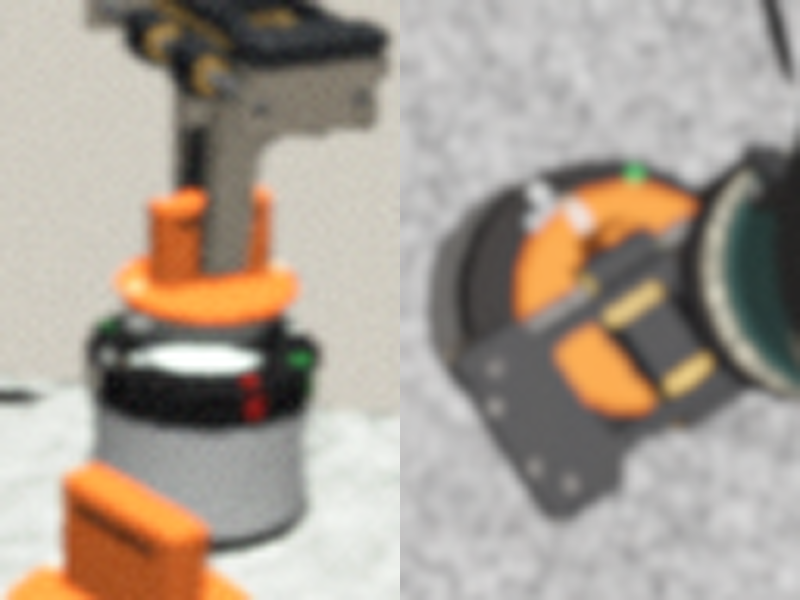

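The lid hangs level over the mouth with its pointer (575,215 in the crop) lined up with the white mark (540,200). Now the guarded insertion, with a small search if it lands on the lip.

```bash
python3 - <<'E'
from h import *
g=np.array((481.3,-13.7))
offs=[(0,0),(1.3,0),(-1.3,0),(0,1.3),(0,-1.3),(1.8,1.8),(-1.8,1.8),(1.8,-1.8),(-1.8,-1.8)]
for o in offs:
    c=g+o
    manip.move_straight((*c,118.5),vel=60)
    hit=manip.move_straight((*c,97),vel=22,max_force=8)
    s=get_obs(); print(o,hit,round(s["t"],2),s["tcp_pos"].round(2),s["contact_force"].round(1),s["wrist_torque"].round(2))
    if s["tcp_pos"][2]<112 or s["t"]>20: break
E
```

```text
(0, 0) True 9.06 [481.03 -13.72  97.96] [-1.1  0.3  4.2] [ 0.05  0.03 -0.02]
```

Seated on the first try, with TCP z at 97.96 against 98 expected. Now I'll turn clockwise in small steps, watching force and torque.

```bash
python3 - <<'E'
from h import *
for a in(3,9,15,21,27,33,38,42,45):
    y=(-146.55-a+180)%360-180
    manip.move_ptp((481.2,-13.7,97.8),(180,0,y))
    s=get_obs(); print(a,round(s["t"],2),s["tcp_pos"].round(2),s["tool_rot"].round(2),s["contact_force"].round(1),s["wrist_torque"].round(3),round(s["grip_width"],4),np.abs(s["joint_velocities"]).max().round(0))
    if np.abs(s["contact_force"]).max()>25: break
p,d=cams.grab_frame("side"); t,_=cams.grab_frame("top"); np.savez("e.npz",p=p,t=t)
b=lambda a:cv2.resize(cv2.cvtColor(a,4),(400,600),interpolation=2)
cv2.imwrite("pics/t1.png",np.hstack([b(p[135:207,308:356]),b(t[206:278,365:413])]))
E
```

```text
3 9.31 [481.67 -13.78  97.96] [-1.7996e+02  4.0000e-02 -1.4948e+02] [ 1.3 -0.4  0.7] [-0.001 -0.174  0.032] 0.1726 0.0
9 9.56 [481.67 -13.73  97.97] [-1.7997e+02  4.0000e-02 -1.5536e+02] [ 1.4 -0.3  2.3] [-0.13  -0.218 -0.067] 0.1751 0.0
15 9.81 [481.52 -13.69  97.96] [-1.7998e+02  3.0000e-02 -1.6129e+02] [ 0.6 -0.2  2.6] [-0.064 -0.156 -0.   ] 0.1703 0.0
21 10.06 [481.47 -13.55  97.95] [-1.7999e+02  3.0000e-02 -1.6725e+02] [1.2 0.3 2.8] [ 0.045 -0.198  0.001] 0.1715 0.0
27 10.31 [481.47 -13.42  97.96] [ 1.8000e+02  3.0000e-02 -1.7323e+02] [0.2 0.6 4.1] [ 0.175 -0.201 -0.011] 0.1739 0.0
33 10.56 [481.38 -13.29  97.94] [ 1.7999e+02  2.0000e-02 -1.7922e+02] [1.  2.5 3.9] [ 0.419 -0.242 -0.031] 0.1732 0.0
38 10.81 [481.37 -13.22  97.93] [1.7998e+02 1.0000e-02 1.7574e+02] [0.4 3.2 5.1] [ 0.575 -0.163  0.079] 0.1729 0.0
42 11.06 [481.38 -13.13  97.94] [1.7997e+02 1.0000e-02 1.7175e+02] [0.3 2.8 5.2] [ 0.654 -0.201  0.047] 0.1735 0.0
45 11.31 [481.46 -13.11  97.97] [1.7997e+02 2.0000e-02 1.6874e+02] [1.9 3.1 6.1] [ 0.77  -0.252  0.059] 0.1706 0.0
```

View pics/t1.png

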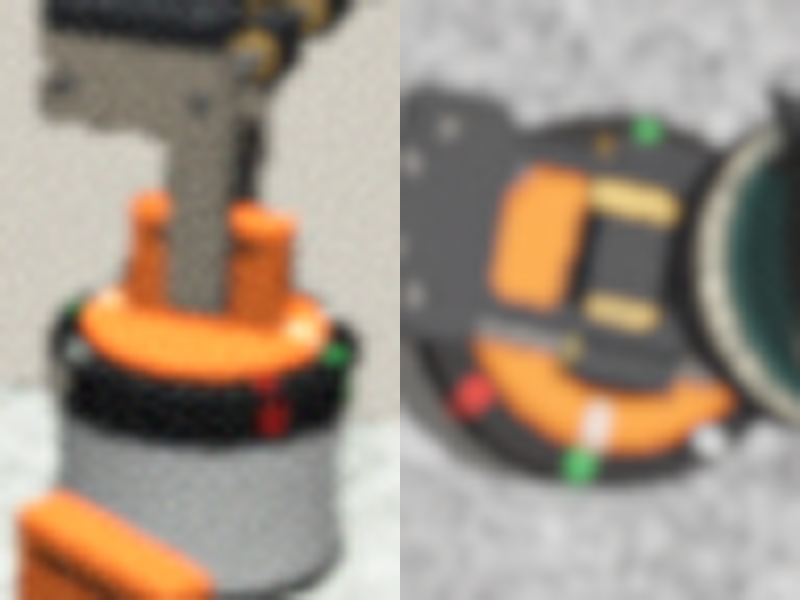

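The lid is flush and its pointer (597,425) is right by the green mark (580,465). I'll quantify the remaining angle from both cameras, then trim.

```bash
python3 - <<'E'
from h import *
f=lambda o,c:[o[0]+(c[0]+.5)*.12-.5,o[1]+(c[1]+.5)*.12-.5]
A=lambda v:np.degrees(np.arctan2(v[1],v[0]))
P=ray("top",f((365,206),(197,425)),91)[0]; G=ray("top",f((365,206),(180,465)),85)[0]; G2=ray("top",f((365,206),(247,130)),85)[0]
c=(G+G2)/2; print("top",c,"ptr",A(P-c),np.hypot(*(P-c)[:2]),"green",A(G-c))
w=ray("side",[f((308,135),x) for x in((107,300),(302,328))],91); print("side ptr",A(w[0]-w[1]),w.mean(0))
w=ray("side",[f((308,135),x) for x in((72,312),(337,353))],85); print("side green",A(w[0]-w[1]),w.mean(0))
E
```

```text
top [482.10372021 -14.1464979   85.        ] ptr 169.38580663249107 36.99078112825801 green 167.86278342632795
side ptr -7.1847082141326215 [483.38343925 -18.9568357   91.        ]
side green -8.42660794304935 [483.05185426 -16.71762543  85.        ]
```

Both cameras say 1.2 to 1.5° short of green. Trim by that much, hold and verify.

```bash
python3 - <<'E'
from h import *
manip.move_ptp((481.2,-13.7,97.8),(180,0,167.1)); manip.hold(1.2)
s=get_obs(); print(round(s["t"],2),s["tcp_pos"].round(2),s["tool_rot"].round(2),s["contact_force"].round(1),s["wrist_torque"].round(3),s["grip_width"],s["gripper_force"])
t=np.mean([cams.grab_frame("top")[0] for _ in range(4)],0).astype(np.uint8); p=np.mean([cams.grab_frame("side")[0] for _ in range(4)],0).astype(np.uint8)
b=lambda a:cv2.resize(cv2.cvtColor(a,4),(400,600),interpolation=2)
cv2.imwrite("pics/t2.png",np.hstack([b(p[135:207,308:356]),b(t[206:278,365:413])]))
for l in("mill_1","mug_1","steel_cup"): print(l,[np.round(r["centre"]).tolist() for r in cams.tip_of("top",l)])
E
```

```text
12.86 [481.52 -13.14  97.96] [1.7996e+02 3.0000e-02 1.6734e+02] [1.3 4.4 5.4] [ 0.82  -0.26   0.162] 0.17711741336049566 30.00707119703293
mill_1 [[736.0, 139.0, 0.0]]
mug_1 [[729.0, -42.0, 3.0]]
steel_cup [[437.0, 533.0, -1.0]]
```

View pics/t2.png

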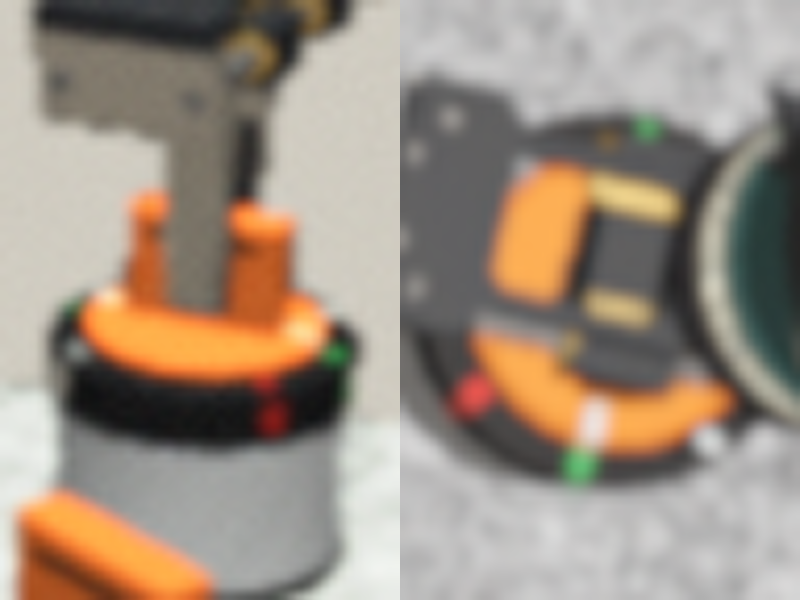

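The pointer is now at (593,425) and lines up radially with green (580,465), about 167.6° for both. The lid is flush, the grip is firm at 30 N, and the bystanders haven't moved. Handing in.

```bash
python3 -c "
from station import *
print(close_job())"
```

```text
the job is handed in; nothing more can be done
None
```

The job is handed in at about 13 s on the robot's clock: the small orange lid sits flush on the grinder, turned clockwise to the green marks and still gripped there, it never went on to red, and the mill, mug and steel cup stand where they were.

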